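# Add a sieve section to a bayonet filter stack

### The job

Take the cap off the filter receiver that is screwed to the bench (a quarter turn anticlockwise seen from above unlocks it, then it lifts off) and stand it upright on the bench beside it. Put the taller of the two loose sieve sections fully down over the receiver's neck, held about a quarter turn short of its locked position so that the lugs pass, and turn it clockwise until it is locked; then lock the cap on top of that section in the same way, so that all the flats line up and everything sits fully home. Leave the shorter section, the loupe and the resin sample where they are.

Things in the scene. Friction and masses are not known exactly. Their poses are not given: they have to be found in the camera images.
- receiver_seat (a point): Receiver, fixed to the bench: foot disc 100 mm across, 8 mm high; block 56 mm (x) by 46 mm (y) up to 30 mm; then a neck 40 mm across, 16 mm high, ending in a sieve screen. Point: on the axis at the block's top (shoulder), 30 mm above the bench; z up, x along the 56 mm sides, y across the two flats. Initially hidden under the cap's skirt.
- receiver_lug (a point): Lug on the receiver's neck, +x side (another at -x): 56 degrees wide, out to 28 mm radius, 8 to 14 mm above the shoulder. At its clockwise end (seen from above) a wall down to the shoulder is the stop. Point: on the lug's outer face, half-way up. Every neck in the stack has the same lugs on its own +x and -x; every skirt has two inward lugs, 5 mm high, on its own +x and -x.
- receiver_end (a point): Point on the axis at the neck's end, 46 mm above the bench. To join: hold the upper part with its x axis 60 to 100 degrees (best 75) anticlockwise from that of the part below (half turns alike), lower it over the neck, 2 mm loose all round, until it bears on this end: skirt edge now 1 mm above the shoulder. Then turn clockwise till the x axes line up; the stop is 3 degrees beyond.
- receiver_axis (a point): Point on the receiver's axis at bench height. On every neck alike: once locked, a part has 2 mm of upward play; there is no spring or catch, only light friction. Put on with x axes in line, a part only perches on the lugs, 13 mm too high. Unlock by turning 75 degrees anticlockwise, then lift.
- cap_mid (a point): Cap, 47 mm high, 0.13 to 0.25 kg, at the start locked on the receiver. Round skirt 67 mm across, 15 mm high plus a 3 mm ring, open below; above 18 mm a solid block 56 mm (x) by 46 mm (y), flat-topped: grasp across its flats at +y and -y, fingertips above the ring. Point: on the axis half-way up, 23.5 mm above the skirt's edge; z up, x along the 56 mm sides.
- tall_mid (a point): Taller loose section, 67 mm high, 0.15 to 0.31 kg, upright on the bench. Skirt and ring as on the cap (up to 18 mm); block 56 mm (x) by 46 mm (y) up to 51 mm: grasp across its flats at +y and -y, fingertips above the ring; then a neck with lugs and stops like the receiver's. Point: on the axis half-way up, 33.5 mm above the skirt's edge; z up, x along the 56 mm sides.
- tall_shoulder (a point): Point on the taller section's axis at its shoulder, 51 mm above its skirt's edge; the neck rises 16 mm from here. When the section is locked on the receiver this point is 82 mm above the bench, and the cap's skirt edge then seats at 83 mm.
- short_mid (a point): Shorter loose section, a bystander: like the taller one but 45 mm high (block only up to 29 mm). One section stands left of the receiver, the other right, either way round. Point: on its axis half-way up (22.5 mm).
- loupe_mid (a point): Bystander: black stand loupe, 40 mm across, 42 mm high, upright; point half-way up.
- resin_mid (a point): Bystander: pale resin-mounted sample, a disc 32 mm across and 24 mm high; point half-way up.
Mind the look-alikes: they are no part of the job. What is shaped like the part that bears cap_mid but red is not meant.

How it is judged (in metres and radians):
On the way, in this order (a step that is already met when the one before it is completed fails the run):
1. the cap is off the receiver, standing on the bench beside it (horizontal distance between cap_mid and receiver_seat above 0.07 m and height (world z) of cap_mid below 0.03 m and angle between cap_mid's own z axis and vertical below 0.15 rad), for 0.2 s.
2. the taller section is fully down on the receiver and locked (z of tall_mid in the frame of receiver_seat below 0.038 m and horizontal distance between tall_mid and receiver_seat below 0.005 m and angle between tall_mid's own z axis and vertical below 0.08 rad and angle between the x axis of tall_mid and the x axis of receiver_seat, either way round below 0.21 rad), for 0.2 s.
At the end, for the whole second after the job is handed in: The taller section is locked on the receiver (skirt fully down, within 3.5 mm of bearing on the neck; on axis within 5 mm; upright within 0.08 rad; flats in line with the receiver's within 12 degrees), and the cap is locked on the taller section with the same tolerances (all of step 2 and z of cap_mid in the frame of tall_mid below 0.0455 m and horizontal distance between cap_mid and tall_mid below 0.005 m and angle between cap_mid's own z axis and vertical below 0.08 rad and angle between the x axis of cap_mid and the x axis of tall_mid, either way round below 0.21 rad); the robot touches nothing.
It fails at once if the shorter section is moved by more than 20 mm (distance of short_mid from where it was at the start of the episode above 0.02 m).
It fails at once if the loupe is moved by more than 20 mm (distance of loupe_mid from where it was at the start of the episode above 0.02 m).
It fails at once if the resin sample is moved by more than 20 mm (distance of resin_mid from where it was at the start of the episode above 0.02 m).
It also fails if it takes over 72 s, if anything falls off the work surface, if the arm or the gripper's body presses on something with over 40 N, if the wrist force passes 120 N, or if a joint passes its speed limit or range.

### The arm

A 6-joint arm with a two-finger parallel gripper is mounted at the origin on a cart in front of the work surface, level with it; the furniture and walls round the work are solid. World frame = base frame: x ahead of the robot, y to its left, z up, the work surface at z = 0. Lengths are in m, angles in degrees, forces in N, time in s.
With the tool pointing down it reaches from about 0.3 to 0.75 m from the base axis. Payload 8.5 kg.
Tool frame: the origin (TCP) lies on the centre line of the jaws, within the pads' length; the fingertips stand 17 mm ahead of it and the grasp point (between the pads) lies 2 mm behind it (env.tcp_to_tips is the distance from the TCP to the fingertips, in m); z points along the fingers, y is the line along which they close (so a half turn about z gives the same grasp; the last joint's range is limited). The gripper opens to 85 mm and grips with 20 to 120 N. Pads are 22 mm wide; open, the fingers measure 114 mm over their backs; the gripper's body (76 mm by 85 mm) begins 54 mm behind the grasp point. The pads swing forward as they close: fully open they stand 13 mm farther back than shut.
Start: joints at [-77.596, 21.807, 74.336, -0, 83.858, -12.336], TCP at [0.23, -0.5, 0.248] pointing down, gripper open.
Joint ranges: [-178.18, 178.18], [-50.72, 133.34], [12.68, 142.11], [-81.47, 261.47], [9.98, 163.14], [-165.26, 165.26]. Speed limits (degrees/s): [136.94, 136.94, 180, 180, 180, 180].

### API

Orientations are given as a 3x3 rotation matrix whose columns are the frame's x, y, z axes.
In Python, from rig import env gives the robot as it stands. The module is installed in compiled form; this text tells all that it offers.
- The arm moves only by the shell command python3 -m pendant 'ROWS' [FORCE]. ROWS is JSON, a list of rows, each a list of 7 numbers: the opening, from 0 (shut) to 1 (fully open), then the shift along the tool's x, y, z in m, then the turn, a rotation vector about the tool's x, y, z in rad. A call has 1 to 5 rows; each row is the pose to reach, as a shift and turn from the pose commanded when the call began, along the tool's axes at that moment; what a row does not reach only later rows make up. A row lasts 1/8 s, in which the tool goes at most 62.5 mm and 10.7 degrees, less where a joint would pass 70% of its speed; a pose out of reach is approached as far as the arm can. A call with a gripper value outside its range is refused whole. The fingers move at their own pace and stop on an object; FORCE is the grip in N (left out, the last holds). Time passes only in rows, so rows that repeat a pose let the fingers close. It gives the time, the measured TCP pose, the force, the opening and the grip force at its end, in the units of the state.
- env.observe(): the state, without advancing time (a new reading comes with each control period).
- env.get_image(name): name is "scene" or "top" or "wrist"; returns a dict with "image" (400x640x3 uint8, blue, green, red), "fx", "fy", "cx", "cy" (pixels), "pose" (4x4, takes a point from camera to world coordinates). Camera axes: x right, y up, looking along -z (the intrinsics and any distortion apply to the point x, -y, -z); pixel columns grow to the right and rows downward; lengths in m; the calibration is good to about 2 mm. A picture is of the moment at which its call begins. There is no depth.
- env.close_job(): hands the job in; it is judged then, once.
Trained networks look in the newest picture that a camera, given by its name, has taken for a name from the list of things; names that differ only in an ending like _2 or _b are one class to them, and where a whole thing is asked for, a point or a joint stands for the part that bears it (a point fixed in the world has none). Each returns a list of dicts, best first, with "conf" (0 to 1); they miss things now and then, are a little off and sometimes report something else, mostly with a low value. They report only what shows in the picture. A call takes as long as a camera call. They do not tell look-alikes from the thing itself.
- env.find_in(camera, thing): "bbox" ([centre column, centre row, width, height] in pixels, round what is visible of it).
- env.trace(camera, thing): "mask" (400x640 bool, what is visible of it) and "bbox" ([centre column, centre row, width, height] in pixels, round what is visible of it).
- env.tip_of(camera, thing): "centre" ([column, row] in pixels: a listed point, or the origin of a listed thing).
The state is a dict: "time_s": time; "q": joint angles; "qvel": joint speeds; "joint_efforts": joint torques, N m; "position": TCP position; "tool_rot": TCP orientation; "ft_force": force on the tool from outside, world axes, zero at the start; "wrist_torque": the same for the moment, N m; "grip_width": finger opening in m; "gripper_force": force on a finger pad.
Only numpy, scipy, OpenCV 4.12 (cv2) and the standard library are available. Lean on these libraries where they do the work, as an engineer would, in place of code of your own. Each camera call takes 0.05 s, during which the arm holds its last target. There are 200 camera calls.

## Working session

There is one attempt and no reset: what is moved stays moved. The work goes in short steps, Python scripts to look and compute and a shell command to move; the robot and the scene stay as the last step left them, time stands still between calls to the robot, and variables do not carry over. Pictures are saved under pics/ and viewed, at most 10 in all, crops included, and the job is handed in when it is done.

```bash
mkdir -p pics; cat > h.py <<'E'
import numpy as np, cv2
from rig import env
def img(n):
    return env.get_image(n)
def ray(c,px):
    u,v=px; P=np.array(c["pose"])
    d=P[:3,:3]@np.array([(u-c["cx"])/c["fx"],-(v-c["cy"])/c["fy"],-1.0])
    return P[:3,3],d
def atz(c,px,z):
    o,d=ray(c,px); return o+d*(z-o[2])/d[2]
def tri(obs):
    A=np.zeros((3,3));b=np.zeros(3)
    for c,px in obs:
        o,d=ray(c,px); d=d/np.linalg.norm(d); M=np.eye(3)-np.outer(d,d); A+=M;b+=M@o
    return np.linalg.solve(A,b)
def proj(c,p):
    P=np.array(c["pose"]); q=P[:3,:3].T@(np.array(p)-P[:3,3])
    return np.array([c["cx"]+c["fx"]*q[0]/-q[2], c["cy"]-c["fy"]*q[1]/-q[2]])
E
python3 - <<'E'
from h import *
np.set_printoptions(precision=3,suppress=True)
C={}
for n in("scene","top"):
    C[n]=img(n); print(n,{k:C[n][k] for k in C[n] if k!="image"})
cv2.imwrite("pics/a.png",np.hstack([C["scene"]["image"]])); cv2.imwrite("pics/b.png",C["top"]["image"])
for t in["receiver_seat","receiver_axis","cap_mid","tall_mid","tall_shoulder","short_mid","loupe_mid","resin_mid"]:
    for n in C:
        print(t,n,[(np.round(r["centre"],1),round(r["conf"],2)) for r in env.tip_of(n,t)[:3]])
print(env.observe())
E
```

```text
scene {'fx': 466.7593297802279, 'fy': 466.7593297802279, 'cx': 317.70242571375945, 'cy': 201.4655023033037, 'pose': array([[-0.666,  0.412, -0.622, -0.036],
       [-0.746, -0.371,  0.554,  0.516],
       [-0.002,  0.833,  0.554,  0.609],
       [ 0.   ,  0.   ,  0.   ,  1.   ]])}
top {'fx': 458.8105503299777, 'fy': 458.8105503299777, 'cx': 314.42612575377524, 'cy': 200.7010177391905, 'pose': array([[-0.003,  0.986, -0.168,  0.377],
       [-1.   , -0.006, -0.015, -0.004],
       [-0.015,  0.168,  0.986,  1.007],
       [ 0.   ,  0.   ,  0.   ,  1.   ]])}
receiver_seat scene [(array([315.5, 229.8]), 0.83), (array([232. , 282.2]), 0.37)]
receiver_seat top [(array([315.5, 205.8]), 0.66)]
receiver_axis scene [(array([314.9, 242. ]), 0.94)]
receiver_axis top [(array([312.5, 207.9]), 0.95)]
cap_mid scene [(array([349.9, 198.6]), 0.91), (array([316.4, 223.6]), 0.89)]
cap_mid top [(array([377.2, 179.9]), 0.76), (array([312.1, 202.2]), 0.61)]
tall_mid scene [(array([233.9, 286.9]), 0.89)]
tall_mid top [(array([212.3, 220.8]), 0.73)]
tall_shoulder scene [(array([233.1, 280.4]), 0.86)]
tall_sh
[... 255 characters left out ...]
0.75)]
resin_mid scene [(array([361.7, 177.9]), 0.54), (array([313. , 243.9]), 0.19)]
resin_mid top [(array([315.5, 205.9]), 0.73), (array([422.9, 162.5]), 0.67)]
{'time_s': 0.9, 'q': array([-77.597,  21.806,  74.336,  -0.001,  83.857, -12.336]), 'qvel': array([ 0.014,  0.066, -0.004, -0.071, -0.065, -0.064]), 'joint_efforts': array([  0.001, -44.832, -23.147,  -0.   ,   0.   ,  -0.   ]), 'position': array([ 0.23 , -0.5  ,  0.248]), 'tool_rot': array([[ 0.908,  0.418, -0.   ],
       [ 0.418, -0.908, -0.   ],
       [-0.   ,  0.   , -1.   ]]), 'ft_force': array([-0.93 ,  0.171,  0.889]), 'wrist_torque': array([-0.065, -0.008,  0.069]), 'gripper_force': 0.0, 'grip_width': 0.08500299720827653}
```

```bash
python3 - <<'E'
import cv2,numpy as np
a=cv2.imread("pics/a.png")[130:330,150:470];b=cv2.imread("pics/b.png")[110:290,150:470]
a=cv2.resize(a,None,fx=1.6,fy=1.6,interpolation=2);b=cv2.resize(b,None,fx=1.6,fy=1.6,interpolation=2)
cv2.imwrite("pics/c.png",np.vstack([a,b])[:600])
E
```

```text
(no output)
```

View pics/c.png

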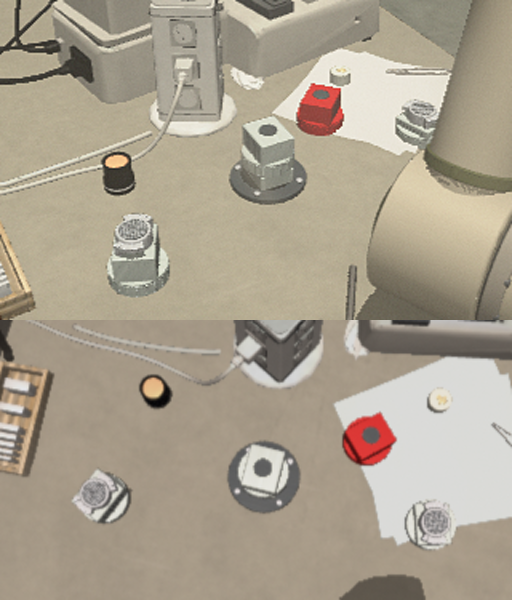

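Cap candidates: scene (316,224)/top (312,202), pale, sitting on the receiver; and scene (350,199)/top (377,180), red, standing on the paper. The pale one on the receiver is the cap. The tall section is on the left at scene (234,287), and the short one on the right at (411,203). The crop confirms all of this.

```bash
python3 - <<'E'
from h import *
np.set_printoptions(precision=4,suppress=True)
s=img("scene");t=img("top")
for n,a,b in[("cap",(316.4,223.6),(312.1,202.2)),("red",(349.9,198.6),(377.2,179.9)),("axis",(314.9,242),(312.5,207.9)),("tall",(233.9,286.9),(212.3,220.8)),("tsh",(233.1,280.4),(211.9,221.6)),("short",(411,203.5),(420.4,238.8)),("loupe",(222.4,240.6),(246.6,151.8)),("resin",(361.7,177.9),(422.9,162.5))]:
    print(n,tri([(s,a),(t,b)]))
# tower base
print("tower pixels at bench",atz(s,(150+195/1.6,130+132/1.6),0),atz(t,(150+320/1.6,110+(360-320)/1.6),0),atz(t,(150+275/1.6,110+(385-320)/1.6),0))
# orientation
for th,nm in(("cap_mid","cap"),("tall_mid","tall"),("receiver_seat","rec")):
  for r in env.trace("top",th):
    m=r["mask"].astype(np.uint8); c=max(cv2.findContours(m,0,2)[0],key=cv2.contourArea); print(th,r["conf"],r["bbox"],cv2.minAreaRect(c))
E
```

```text
cap [0.5353 0.0136 0.0493]
red [ 0.5862 -0.1303  0.0222]
axis [0.5326 0.0159 0.004 ]
tall [0.5012 0.2299 0.0375]
tsh [0.499  0.2287 0.053 ]
short [ 0.4633 -0.2111  0.0326]
loupe [0.6579 0.1617 0.0117]
resin [ 0.6317 -0.2281  0.0171]
tower pixels at bench [0.6832 0.0151 0.    ] [ 0.6998 -0.0708  0.    ] [ 0.6635 -0.0065  0.    ]
cap_mid 0.72 [313.1, 204.8, 32.7, 31.0] ((314.173095703125, 204.63461303710938), (31.574697494506836, 32.163047790527344), 11.309932708740234)
cap_mid 0.71 [379.0, 184.4, 34.8, 35.3] ((379.8066711425781, 184.5518798828125), (31.275400161743164, 32.5380744934082), 60.945396423339844)
tall_mid 0.96 [211.3, 220.3, 34.0, 30.3] ((214.99725341796875, 221.44754028320312), (30.772377014160156, 30.698047637939453), 41.987213134765625)
receiver_seat 0.86 [314.1, 207.0, 47.1, 43.8] ((314.2500305175781, 207.75), (45.25482940673828, 43.133514404296875), 45.0)
```

```bash
python3 -m pendant '[[1,0.05,-0.035,-0.01,0,0,0],[1,0.1,-0.07,-0.02,0,0,0],[1,0.15,-0.104,-0.03,0,0,0],[1,0.2,-0.138,-0.04,0,0,0],[1,0.25,-0.172,-0.05,0,0,0]]'; python3 -m pendant '[[1,0.05,-0.034,0,0,0,0],[1,0.1,-0.068,0,0,0,0],[1,0.15,-0.102,0,0,0,0],[1,0.2,-0.136,0,0,0,0],[1,0.24,-0.167,0,0,0,0]]'; python3 -m pendant '[[1,0,0,0,0,0,0],[1,0,0,0,0,0,0]]'
python3 - <<'E'
from h import *
w=img("wrist"); print(w["pose"],env.observe()["position"],env.observe()["time_s"]); cv2.imwrite("pics/w1.png",w["image"])
for t in["receiver_seat","receiver_axis","cap_mid"]: print(t,[(np.round(r["centre"],1),round(r["conf"],2),atz(w,r["centre"],{"cap_mid":.0545}.get(t,.03 if 'seat' in t else 0)).round(4)) for r in env.tip_of("wrist",t)[:3]])
E
```

```text
time_s: 1.78
position: [0.3859, -0.2369, 0.2989]
tool_rot: [[0.908, 0.418, 0.0], [0.418, -0.908, -0.0], [0.0, 0.001, -1.0]]
ft_force: [0.9, -1.0, -0.0]
grip_width: 0.086
gripper_force: 0.0
time_s: 2.4
position: [0.5341, 0.0156, 0.2983]
tool_rot: [[0.908, 0.419, 0.0], [0.419, -0.908, -0.0], [0.0, 0.0, -1.0]]
ft_force: [0.1, -0.1, -0.4]
grip_width: 0.0853
gripper_force: 0.0
time_s: 2.65
position: [0.5331, 0.0131, 0.2982]
tool_rot: [[0.908, 0.419, -0.0], [0.419, -0.908, -0.0], [-0.0, 0.0, -1.0]]
ft_force: [-0.1, 0.0, 1.0]
grip_width: 0.0855
gripper_force: 0.0
[[ 4.18252219e-01  8.62971095e-01  2.83453647e-01  6.06717271e-01]
 [-9.08330852e-01  3.97234835e-01  1.30918104e-01  4.65253833e-02]
 [ 3.80876780e-04 -3.12226480e-01  9.50007621e-01  4.23309823e-01]
 [ 0.00000000e+00  0.00000000e+00  0.00000000e+00  1.00000000e+00]] [0.53300573 0.01264089 0.29837265] 2.7
receiver_seat []
receiver_axis []
cap_mid [(array([320.9, 165.1]), 0.88, array([0.5312, 0.0099, 0.0545])), (array([453.4, 171.9]), 0.69, array([ 0.5836, -0.1216,  0.0545])), (array([544.2, 161.1]), 0.42, array([ 0.6338, -0.2026,  0.0545]))]
```

View pics/w1.png

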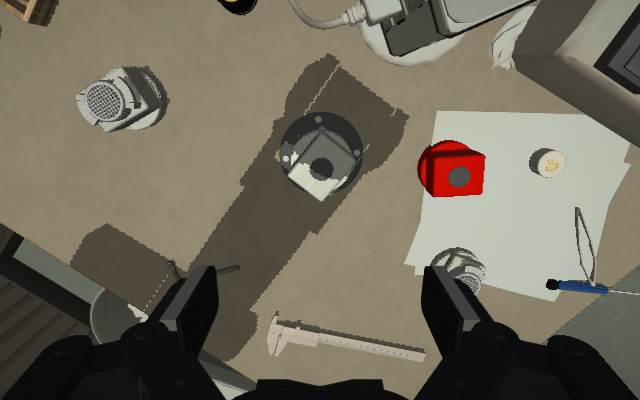

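The wrist picture shows the cap at (321,165), the red look-alike at (452,172), the tall section at (118,98) and the short one at (460,270). Next I rectify the top planes to read the yaws.

```bash
cat >> h.py <<'E'
def rect(c,x0,y0,z,half=.06,n=400):
    # image right = -y, up = +x
    w=np.array([[x0+half,y0+half],[x0+half,y0-half],[x0-half,y0-half],[x0-half,y0+half]])
    src=np.float32([proj(c,[a,b,z]) for a,b in w]); dst=np.float32([[0,0],[n,0],[n,n],[0,n]])
    return cv2.warpPerspective(c["image"],cv2.getPerspectiveTransform(src,dst),(n,n),flags=cv2.INTER_CUBIC)
E
python3 - <<'E'
from h import *
w=img("wrist"); t=img("top")
a=rect(w,.533,.0145,.078); a=cv2.convertScaleAbs(a,alpha=1.5,beta=0)
b=rect(w,.501,.229,.051)
cv2.imwrite("pics/r1.png",np.hstack([a,b]))
E
```

```text
(no output)
```

View pics/r1.png

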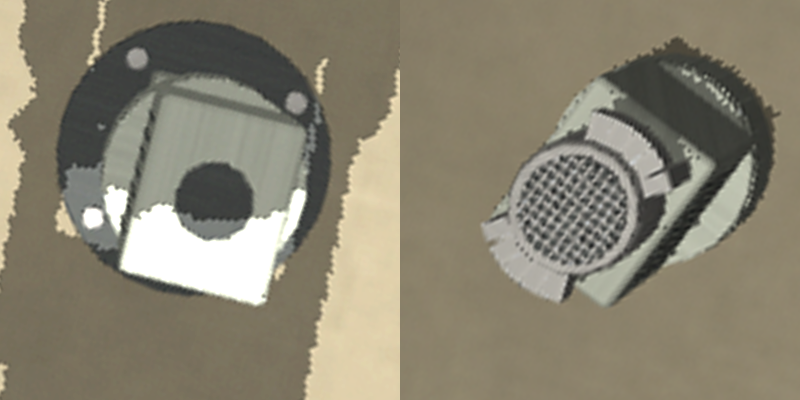

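```bash
python3 -m pendant '[[1,0,0,0.03,0,0,0.165],[1,0,0,0.07,0,0,0.33],[1,0,0,0.11,0,0,0.49],[1,0,0,0.15,0,0,0.654],[1,0,0,0.15,0,0,0.654]]' 60
python3 - <<'E'
from h import *
w=img("wrist"); o=env.observe();print(o["position"],o["time_s"],env.tcp_to_tips,o["q"])
s=img("scene");t=img("top")
for n,c in(("wrist",w),("scene",s),("top",t)): print(n,[(np.round(r["centre"],1),round(r["conf"],2),atz(c,r["centre"],.0545).round(4)) for r in env.tip_of(n,"cap_mid")[:2]])
a=rect(w,.533,.0125,.078,half=.05);b=cv2.resize(w["image"],(400,250));b=np.vstack([b,np.zeros((150,400,3),np.uint8)])
cv2.imwrite("pics/r2.png",cv2.convertScaleAbs(np.hstack([a,b]),alpha=1.5))
E
```

```text
time_s: 3.58
position: [0.5321, 0.0133, 0.1465]
tool_rot: [[0.976, -0.22, -0.005], [-0.22, -0.976, 0.001], [-0.005, 0.0, -1.0]]
ft_force: [0.7, -0.8, 0.5]
grip_width: 0.0857
gripper_force: 0.0
[0.53327443 0.013134   0.14851019] 3.625 0.017 [-1.13126974e+01  2.56636436e+01  8.59962265e+01 -3.13166960e-03
  6.84086475e+01  9.12566522e+01]
wrist [(array([321. , 209.1]), 0.92, array([0.5339, 0.0118, 0.0545])), (array([516.7,  85.2]), 0.88, array([ 0.5837, -0.1159,  0.0545]))]
scene [(array([317. , 220.8]), 0.94, array([0.5345, 0.0099, 0.0545])), (array([350.5, 198.8]), 0.9, array([ 0.5464, -0.0977,  0.0545]))]
top [(array([378.4, 182.2]), 0.88, array([ 0.5781, -0.1255,  0.0545]))]
```

View pics/r2.png

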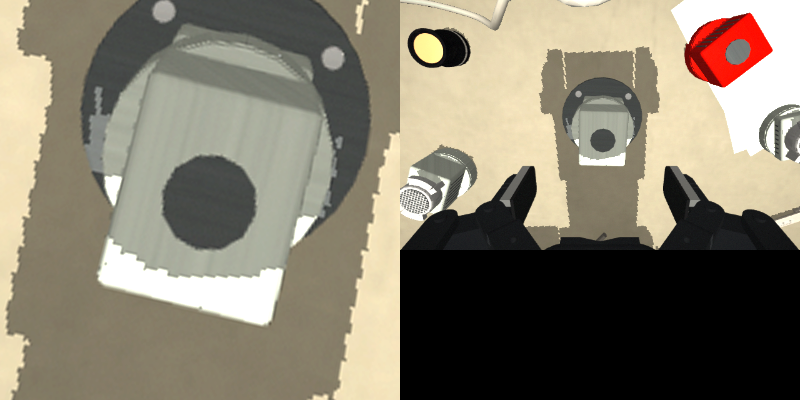

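The hole in the cap top is at (209,201) of the left panel, so the axis is at about (0.533, 0.011) with a yaw of about -13.3°. The fingers straddle the cap, so I descend and grip.

```bash
python3 -m pendant '[[1,0,0.002,0.04,0,0,0.01],[1,0,0.002,0.078,0,0,0.01],[1,0,0.002,0.078,0,0,0.01],[0.2,0,0.002,0.078,0,0,0.01],[0.2,0,0.002,0.078,0,0,0.01]]' 60; python3 -m pendant '[[0.2,0,0,0,0,0,0],[0.2,0,0,0,0,0,0],[0.2,0,0,0,0,0,0]]'
```

```text
time_s: 4.5
position: [0.5337, 0.0114, 0.072]
tool_rot: [[0.973, -0.23, 0.003], [-0.23, -0.973, -0.001], [0.003, -0.0, -1.0]]
ft_force: [0.7, -0.2, 0.3]
grip_width: 0.0518
gripper_force: 0.0
time_s: 4.88
position: [0.5337, 0.0113, 0.0722]
tool_rot: [[0.973, -0.23, 0.003], [-0.23, -0.973, -0.001], [0.003, 0.0, -1.0]]
ft_force: [-0.8, -0.7, 7.1]
grip_width: 0.0449
gripper_force: 61.9
```

```bash
python3 -m pendant '[[0.2,0,0,0,0,0,-0.18],[0.2,0,0,0,0,0,-0.36],[0.2,0,0,0,0,0,-0.54],[0.2,0,0,0,0,0,-0.72],[0.2,0,0,0,0,0,-0.9]]';python3 -m pendant '[[0.2,0,0,0,0,0,-0.18],[0.2,0,0,0,0,0,-0.36],[0.2,0,0,0,0,0,-0.41],[0.2,0,0,0,0,0,-0.41]]'; python3 -m pendant '[[0.2,0,0,-0.006,0,0,0],[0.2,0,0,-0.012,0,0,0]]'
```

```text
time_s: 5.5
position: [0.5341, 0.0118, 0.0722]
tool_rot: [[0.782, 0.624, 0.004], [0.624, -0.782, 0.0], [0.003, 0.002, -1.0]]
ft_force: [1.3, 3.3, 6.4]
grip_width: 0.0446
gripper_force: 61.8
time_s: 6.0
position: [0.5339, 0.0118, 0.0722]
tool_rot: [[0.473, 0.881, 0.004], [0.881, -0.473, 0.0], [0.002, 0.003, -1.0]]
ft_force: [0.1, 2.9, 6.6]
grip_width: 0.045
gripper_force: 61.9
time_s: 6.25
position: [0.5328, 0.0115, 0.0829]
tool_rot: [[0.473, 0.881, 0.0], [0.881, -0.473, -0.0], [-0.0, 0.0, -1.0]]
ft_force: [-0.6, 0.2, -1.6]
grip_width: 0.0446
gripper_force: 61.6
```

```bash
python3 -m pendant '[[0.2,0,0,-0.03,0,0,0],[0.2,0.01,-0.04,-0.03,0,0,0],[0.2,0.023,-0.082,-0.03,0,0,0],[0.2,0.034,-0.124,-0.03,0,0,0],[0.2,0.034,-0.124,0,0,0,0]]'; python3 -m pendant '[[0.2,0,0,0.025,0,0,0],[0.2,0,0,0.039,0,0,0],[0.2,0,0,0.042,0,0,0],[0.2,0,0,0.042,0,0,0]]'
```

```text
time_s: 6.88
position: [0.4387, 0.1017, 0.0838]
tool_rot: [[0.471, 0.882, 0.003], [0.882, -0.471, 0.0], [0.002, 0.003, -1.0]]
ft_force: [0.7, 0.3, -2.0]
grip_width: 0.0446
gripper_force: 62.1
time_s: 7.38
position: [0.4393, 0.1001, 0.0412]
tool_rot: [[0.473, 0.881, -0.001], [0.881, -0.473, -0.0], [-0.0, -0.0, -1.0]]
ft_force: [-2.0, -0.9, 5.0]
grip_width: 0.0449
gripper_force: 62.9
```

```bash
python3 -m pendant '[[1,0,0,0,0,0,0],[1,0,0,0,0,0,0],[1,0,0,0,0,0,0],[1,0,0,-0.05,0,0,0],[1,0,0,-0.11,0,0,0]]'; python3 -m pendant '[[1,0.03,0,-0.02,0,0,-0.18],[1,0.06,-0.002,-0.03,0,0,-0.36],[1,0.1,-0.004,-0.03,0,0,-0.54],[1,0.143,-0.0055,-0.03,0,0,-0.72],[1,0.143,-0.0055,-0.03,0,0,-0.9]]'
python3 -m pendant '[[1,0,0,0,0,0,-0.18],[1,0,0,0,0,0,-0.36],[1,0,0,0,0,0,-0.53],[1,0,0,0,0,0,-0.53],[1,0,0,0,0,0,-0.53]]'
python3 - <<'E'
from h import *
w=img("wrist"); o=env.observe();print(o["position"],o["time_s"],o["q"])
s=img("scene");t=img("top")
for th,z in(("tall_mid",.0335),("tall_shoulder",.051),("cap_mid",.0235),("receiver_end",.046),("receiver_seat",.03)):
  for n,c in(("wrist",w),("scene",s),("top",t)): print(th,n,[(np.round(r["centre"],1),round(r["conf"],2),atz(c,r["centre"],z).round(4)) for r in env.tip_of(n,th)[:2]])
a=rect(w,.502,.229,.051,half=.05);b=rect(t,.5335,.0115,.03,half=.05)
cv2.imwrite("pics/r3.png",np.hstack([a,b]))
cv2.imwrite("pics/w3.png",w["image"])
E
```

```text
time_s: 8.0
position: [0.4393, 0.1001, 0.1512]
tool_rot: [[0.473, 0.881, -0.003], [0.881, -0.473, 0.0], [-0.001, -0.002, -1.0]]
ft_force: [0.8, -0.0, 0.2]
grip_width: 0.0855
gripper_force: 0.0
time_s: 8.62
position: [0.5032, 0.2308, 0.1799]
tool_rot: [[-0.404, 0.915, 0.0], [0.915, 0.404, 0.0], [0.0, 0.0, -1.0]]
ft_force: [0.0, -1.3, -0.2]
grip_width: 0.0855
gripper_force: 0.0
time_s: 9.25
position: [0.5025, 0.2287, 0.1803]
tool_rot: [[-0.804, 0.595, -0.0], [0.595, 0.804, -0.0], [0.0, -0.0, -1.0]]
ft_force: [0.8, -1.1, 0.0]
grip_width: 0.0857
gripper_force: 0.0
[0.50255791 0.22868538 0.18029344] 9.3 [ 1.21814588e+01  2.53588891e+01  8.04464353e+01 -1.88896718e-03
  7.41992027e+01 -4.13513209e+01]
tall_mid wrist []
tall_mid scene [(array([232.3, 287.1]), 0.77, array([0.5082, 0.2315, 0.0335])), (array([316.6, 274.2]), 0.37, array([0.4345, 0.1002, 0.0335]))]
tall_mid top [(array([211.8, 222.3]), 0.79, array([0.4971, 0.2303, 0.0335])), (array([419.9, 238.1]), 0.73, array([ 0.4612, -0.2126,  0.0335]))]
tall_shoulder wrist [(array([319.7, 190.8]), 0.89, array([0.5014, 0.2302, 0.051 ]))]
tal
[... 409 characters left out ...]
2]), 0.87, array([ 0.5781, -0.1306,  0.0235])), (array([316.6, 275. ]), 0.82, array([0.4411, 0.0943, 0.0235]))]
cap_mid top [(array([270.4, 252.4]), 0.94, array([0.433 , 0.1048, 0.0235])), (array([380.6, 180.5]), 0.65, array([ 0.5884, -0.1343,  0.0235]))]
receiver_end wrist []
receiver_end scene []
receiver_end top [(array([313.2, 206.8]), 0.62, array([0.5275, 0.0127, 0.046 ])), (array([212.3, 220. ]), 0.24, array([0.5004, 0.2264, 0.046 ]))]
receiver_seat wrist []
receiver_seat scene [(array([315.3, 232. ]), 0.78, array([0.5331, 0.0159, 0.03  ])), (array([315.3, 242.9]), 0.42, array([0.5066, 0.0394, 0.03  ]))]
receiver_seat top [(array([315.8, 205.4]), 0.59, array([0.533 , 0.0074, 0.03  ]))]
```

View pics/r3.png

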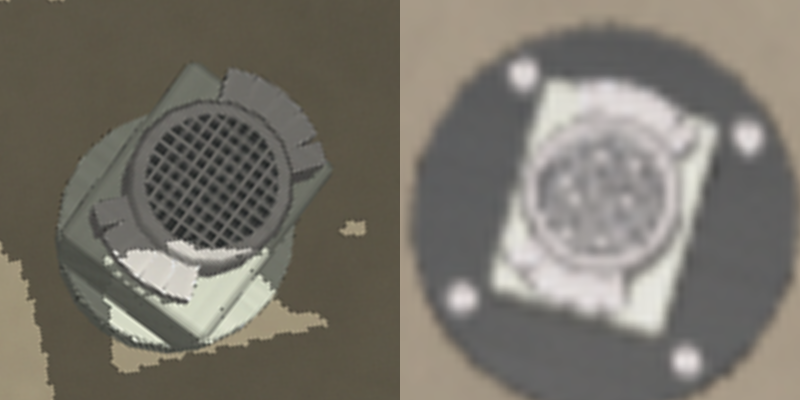

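The axis of the tall section's shoulder is at (0.5015, 0.230) with a yaw of -38.5° (left panel, centre (196,201)). The receiver's yaw of -13.5° is confirmed in the right panel. I descend and grip.

```bash
python3 -m pendant '[[1,0.002,0.0005,0.05,0,0,0.035],[1,0.002,0.0005,0.1,0,0,0.035],[1,0.002,0.0005,0.139,0,0,0.035],[1,0.002,0.0005,0.139,0,0,0.035],[0.2,0.002,0.0005,0.139,0,0,0.035]]' 60; python3 -m pendant '[[0.2,0,0,0,0,0,0],[0.2,0,0,0,0,0,0],[0.2,0,0,0,0,0,0],[0.2,0,0,0,0,0,0]]'
```

```text
time_s: 10.78
position: [0.5021, 0.2305, 0.0428]
tool_rot: [[-0.785, 0.62, 0.002], [0.62, 0.785, 0.001], [-0.001, 0.002, -1.0]]
ft_force: [0.5, 0.4, 0.5]
grip_width: 0.0698
gripper_force: 0.0
time_s: 11.28
position: [0.5021, 0.2305, 0.0432]
tool_rot: [[-0.785, 0.62, 0.003], [0.62, 0.785, 0.001], [-0.002, 0.003, -1.0]]
ft_force: [-1.4, -0.4, 7.2]
grip_width: 0.0452
gripper_force: 62.0
```

```bash
python3 -m pendant '[[0.2,0,0,-0.05,0,0,0],[0.2,-0.02,-0.019,-0.09,0,0,0.18],[0.2,-0.06,-0.057,-0.09,0,0,0.36],[0.2,-0.1,-0.095,-0.09,0,0,0.54],[0.2,-0.135,-0.128,-0.09,0,0,0.7]]'
```

```text
time_s: 11.9
position: [0.528, 0.0443, 0.1324]
tool_rot: [[-0.195, 0.981, 0.002], [0.981, 0.195, -0.0], [-0.001, 0.002, -1.0]]
ft_force: [0.3, 0.2, -1.6]
grip_width: 0.0448
gripper_force: 62.7
```

```bash
python3 - <<'E'
from rig import env
import numpy as np
o=env.observe();R=o["tool_rot"];print(o["position"],np.degrees(np.arctan2(R[1,0],R[0,0])),R.T@(np.array([.5337,.0115,o["position"][2]])-o["position"]))
E
```

```text
[0.5279717  0.04431671 0.13239766] 101.24146629877507 [-3.33037966e-02 -7.79061069e-04  1.96506783e-05]
```

```bash
python3 -m pendant '[[0.2,-0.02,-0.001,0,0,0,0.18],[0.2,-0.0351,-0.0021,0,0,0,0.36],[0.2,-0.0351,-0.0021,0,0,0,0.54],[0.2,-0.0351,-0.0021,0,0,0,0.697],[0.2,-0.0351,-0.0021,0,0,0,0.697]]'
python3 - <<'E'
from h import *
o=env.observe();R=o["tool_rot"];p=o["position"];print(p,np.degrees(np.arctan2(R[1,0],R[0,0])),R.T@(np.array([.5337,.0115,p[2]])-p),o["q"][5])
w=img("wrist")
for th,z in(("tall_shoulder",p[2]-.043+.051),("receiver_axis",0),("tall_mid",p[2]-.043+.0335)): print(th,[(np.round(r["centre"],1),round(r["conf"],2),atz(w,r["centre"],z).round(4)) for r in env.tip_of("wrist",th)[:2]])
cv2.imwrite("pics/r4.png",w["image"])
E
```

```text
time_s: 12.52
position: [0.5328, 0.0114, 0.132]
tool_rot: [[0.474, 0.881, 0.001], [0.881, -0.474, -0.0], [0.0, 0.001, -1.0]]
ft_force: [-0.2, -0.1, -1.6]
grip_width: 0.0449
gripper_force: 62.6
[0.53280933 0.01135091 0.13201115] 61.7205764600929 [5.53269467e-04 7.13728395e-04 8.59697840e-07] 16.762816424166175
tall_shoulder [(array([318.5, 300.6]), 0.95, array([0.5335, 0.0118, 0.14  ]))]
receiver_axis []
tall_mid [(array([132. , 157.3]), 0.53, array([0.4952, 0.0916, 0.1225]))]
```

View pics/r4.png

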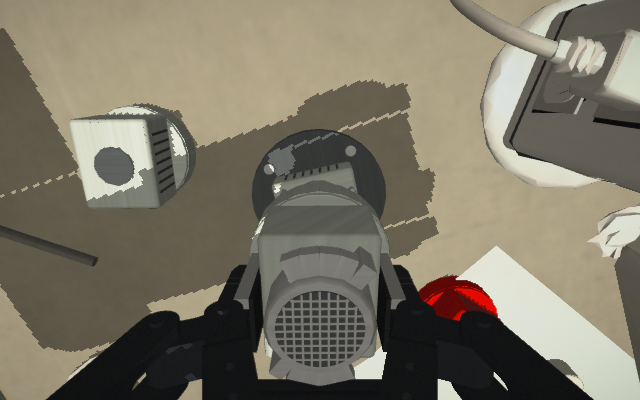

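The section is held straight over the receiver with its neck at (319,320), and the cap stands upright at (115,165). I lower gently.

```bash
python3 -m pendant '[[0.2,0.0005,0.0005,0.03,0,0,0],[0.2,0.0005,0.0005,0.042,0,0,0],[0.2,0.0005,0.0005,0.046,0,0,0],[0.2,0.0005,0.0005,0.05,0,0,0],[0.2,0.0005,0.0005,0.053,0,0,0]]'; python3 -m pendant '[[0.2,0,0,0.002,0,0,0],[0.2,0,0,0.004,0,0,0],[0.2,0,0,0.005,0,0,0],[0.2,0,0,0.005,0,0,0]]'
```

```text
time_s: 13.35
position: [0.5337, 0.0115, 0.0786]
tool_rot: [[0.475, 0.88, 0.001], [0.88, -0.475, -0.0], [0.0, 0.001, -1.0]]
ft_force: [-0.1, -1.0, -1.1]
grip_width: 0.045
gripper_force: 62.5
time_s: 13.85
position: [0.5336, 0.0116, 0.0742]
tool_rot: [[0.475, 0.88, 0.001], [0.88, -0.475, -0.0], [0.0, 0.001, -1.0]]
ft_force: [-1.9, 0.6, 7.1]
grip_width: 0.0447
gripper_force: 63.5
```

```bash
python3 -m pendant '[[0.2,0,0,0,0,0,0.18],[0.2,0,0,0,0,0,0.36],[0.2,0,0,0,0,0,0.54],[0.2,0,0,0,0,0,0.72],[0.2,0,0,0,0,0,0.9]]';python3 -m pendant '[[0.2,0,0,0,0,0,0.18],[0.2,0,0,0,0,0,0.36],[0.2,0,0,0,0,0,0.41],[0.2,0,0,0,0,0,0.41]]'; python3 -c "
from rig import env; print(env.observe()['wrist_torque'])"
```

```text
time_s: 14.48
position: [0.534, 0.011, 0.0742]
tool_rot: [[0.986, 0.169, 0.002], [0.169, -0.986, -0.001], [0.002, 0.002, -1.0]]
ft_force: [-1.3, -3.4, 5.5]
grip_width: 0.0447
gripper_force: 63.5
time_s: 14.98
position: [0.5337, 0.0105, 0.0742]
tool_rot: [[0.973, -0.232, 0.001], [-0.232, -0.973, -0.002], [0.001, 0.002, -1.0]]
ft_force: [-2.5, -5.4, 6.2]
grip_width: 0.0446
gripper_force: 63.5
[-1.08650519  0.62801913  0.11119135]
```

```bash
python3 -m pendant '[[1,0,0,0,0,0,0],[1,0,0,0,0,0,0],[1,0,0,0,0,0,0],[1,0,0,-0.05,0,0,0],[1,0,0,-0.1,0,0,0]]'; python3 -m pendant '[[1,-0.03,-0.017,0,0,0,-0.18],[1,-0.06,-0.035,0,0,0,-0.36],[1,-0.09,-0.052,0,0,0,-0.54],[1,-0.1125,-0.0647,0,0,0,-0.72],[1,-0.1125,-0.0647,0,0,0,-0.9]]'
python3 -m pendant '[[1,0,0,0,0,0,-0.18],[1,0,0,0,0,0,-0.36],[1,0,0,0,0,0,-0.41],[1,0,0,0,0,0,-0.41]]'
python3 - <<'E'
from h import *
w=img("wrist"); o=env.observe();R=o["tool_rot"];p=o["position"];print(p,np.degrees(np.arctan2(R[1,0],R[0,0])),R.T@(np.array([.4393,.1001,p[2]])-p),o["time_s"])
s=img("scene")
for th,z in(("cap_mid",.0235),("tall_shoulder",.082),("tall_mid",.0645)):
  for n,c in(("wrist",w),("scene",s)): print(th,n,[(np.round(r["centre"],1),round(r["conf"],2),atz(c,r["centre"],z).round(4)) for r in env.tip_of(n,th)[:2]])
a=rect(w,.4393,.1001,.047,half=.05); b=s["image"][170:300,250:380]
cv2.imwrite("pics/r5.png",np.hstack([a,cv2.resize(b,(400,400),interpolation=2)]))
E
```

```text
time_s: 15.6
position: [0.5333, 0.0117, 0.1743]
tool_rot: [[0.973, -0.232, -0.001], [-0.232, -0.973, 0.0], [-0.001, -0.0, -1.0]]
ft_force: [0.1, 0.0, 0.3]
grip_width: 0.0858
gripper_force: 0.0
time_s: 16.23
position: [0.4377, 0.1017, 0.1735]
tool_rot: [[0.782, 0.624, -0.0], [0.624, -0.782, 0.0], [-0.0, -0.0, -1.0]]
ft_force: [-0.2, -0.2, 1.0]
grip_width: 0.0854
gripper_force: 0.0
time_s: 16.73
position: [0.439, 0.1007, 0.1733]
tool_rot: [[0.475, 0.88, 0.0], [0.88, -0.475, 0.0], [0.0, -0.0, -1.0]]
ft_force: [-1.2, 0.5, -0.2]
grip_width: 0.0852
gripper_force: 0.0
[0.43902383 0.10067613 0.17331864] 61.57944365028891 [-3.75254540e-04  5.17084162e-04 -4.24090689e-08] 16.775
cap_mid wrist [(array([573.9, 330.7]), 0.95, array([ 0.5814, -0.1347,  0.0235])), (array([320.2, 188.1]), 0.6, array([0.4398, 0.099 , 0.0235]))]
cap_mid scene [(array([316.1, 273.7]), 0.83, array([0.4443, 0.0927, 0.0235]))]
tall_shoulder wrist [(array([508.6, 259.9]), 0.62, array([0.5364, 0.0085, 0.082 ]))]
tall_shoulder scene [(array([316.8, 207.7]), 0.65, array([0.5397, 0.0057, 0.082 ]))]
tall_mid wrist [(array([492.3, 248.4]), 0.78, array([0.5338, 0.01  , 0.0645]))]
tall_mid scene [(array([316.7, 212.1]), 0.86, array([ 5.471e-01, -5.000e-04,  6.450e-02])), (array([410.1, 206.6]), 0.62, array([ 0.4327, -0.1575,  0.0645]))]
```

View pics/r5.png

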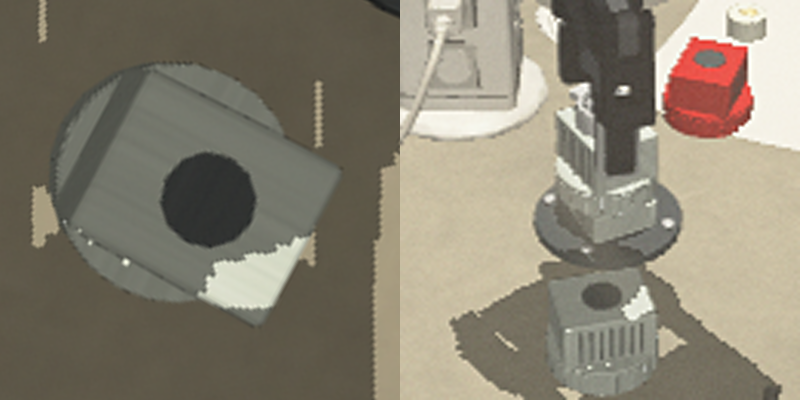

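The cap is upright at panel position (208,200), on the TCP axis, and the section looks fully seated and aligned on the receiver. I regrip the cap.

```bash
python3 -m pendant '[[1,0,0.0005,0.05,0,0,0],[1,0,0.0005,0.1,0,0,0],[1,0,0.0005,0.132,0,0,0],[1,0,0.0005,0.132,0,0,0],[0.2,0,0.0005,0.132,0,0,0]]' 60; python3 -m pendant '[[0.2,0,0,0,0,0,0],[0.2,0,0,0,0,0,0],[0.2,0,0,0,0,0,0],[0.2,0,0,0,0,0,0]]'; python3 -m pendant '[[0.2,0,0,-0.05,0,0,0],[0.2,0,0,-0.1,0,0,0],[0.2,0,0,-0.13,0,0,0],[0.2,0,0,-0.13,0,0,0]]'
```

```text
time_s: 17.75
position: [0.4402, 0.1004, 0.0424]
tool_rot: [[0.475, 0.88, 0.002], [0.88, -0.475, -0.0], [0.001, 0.002, -1.0]]
ft_force: [-0.0, 0.6, 0.4]
grip_width: 0.0694
gripper_force: 0.0
time_s: 18.25
position: [0.4402, 0.1004, 0.0428]
tool_rot: [[0.475, 0.88, 0.003], [0.88, -0.475, -0.0], [0.001, 0.003, -1.0]]
ft_force: [-1.9, 0.1, 7.6]
grip_width: 0.045
gripper_force: 61.7
time_s: 18.75
position: [0.4402, 0.1004, 0.1735]
tool_rot: [[0.475, 0.88, 0.005], [0.88, -0.475, -0.0], [0.002, 0.005, -1.0]]
ft_force: [-0.5, 0.8, -3.0]
grip_width: 0.0449
gripper_force: 63.5
```

```bash
python3 -m pendant '[[0.2,-0.011,0.04,0,0,0,0],[0.2,-0.022,0.08,0,0,0,0],[0.2,-0.0341,0.1247,0,0,0,0],[0.2,-0.0341,0.1247,0,0,0,0],[0.2,-0.0341,0.1247,0.018,0,0,0]]'
python3 -m pendant '[[0.2,0,0,0,0,0,0],[0.2,0,0,0,0,0,0]]'
python3 - <<'E'
from h import *
w=img("wrist"); o=env.observe();R=o["tool_rot"];p=o["position"];print(p,np.degrees(np.arctan2(R[1,0],R[0,0])),R.T@(np.array([.5337,.0112,p[2]])-p))
s=img("scene")
for th,z in(("cap_mid",p[2]-.0428+.0235),): print(th,[(np.round(r["centre"],1),round(r["conf"],2),atz(w,r["centre"],z).round(4)) for r in env.tip_of("wrist",th)[:2]])
cv2.imwrite("pics/r6.png",np.hstack([cv2.resize(w["image"][200:400,160:480],(480,300)),cv2.resize(s["image"][110:290,220:412],(320,300))]))
E
```

```text
time_s: 19.38
position: [0.5327, 0.0112, 0.1526]
tool_rot: [[0.475, 0.88, -0.0], [0.88, -0.475, 0.0], [0.0, -0.0, -1.0]]
ft_force: [-0.3, 1.0, -3.2]
grip_width: 0.045
gripper_force: 63.4
time_s: 19.62
position: [0.5327, 0.0115, 0.1534]
tool_rot: [[0.475, 0.88, -0.0], [0.88, -0.475, 0.0], [-0.0, -0.0, -1.0]]
ft_force: [0.2, 0.5, -1.7]
grip_width: 0.0445
gripper_force: 63.2
[0.53294333 0.01142059 0.15368343] 61.660439732308554 [1.65036206e-04 7.70690989e-04 2.84717382e-07]
cap_mid [(array([451.7, 312.9]), 0.71, array([ 0.5773, -0.0404,  0.1344])), (array([319.5, 269.3]), 0.57, array([0.5329, 0.0103, 0.1344]))]
```

View pics/r6.png

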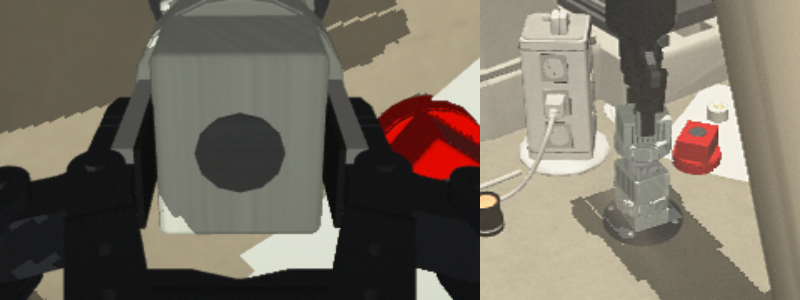

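The cap is held square, with its hole at (240,152), right above the section's neck. I lower it.

```bash
python3 -m pendant '[[0.2,0.0002,0.0007,0.01,0,0,0],[0.2,0.0002,0.0007,0.015,0,0,0],[0.2,0.0002,0.0007,0.02,0,0,0],[0.2,0.0002,0.0007,0.025,0,0,0],[0.2,0.0002,0.0007,0.025,0,0,0]]'; python3 -m pendant '[[0.2,0,0,0.002,0,0,0],[0.2,0,0,0.003,0,0,0],[0.2,0,0,0.004,0,0,0],[0.2,0,0,0.004,0,0,0]]'
```

```text
time_s: 20.4
position: [0.5336, 0.011, 0.1279]
tool_rot: [[0.475, 0.88, -0.001], [0.88, -0.475, 0.0], [-0.0, -0.001, -1.0]]
ft_force: [0.6, 0.1, -2.2]
grip_width: 0.0447
gripper_force: 63.3
time_s: 20.9
position: [0.5339, 0.011, 0.1258]
tool_rot: [[0.475, 0.88, 0.002], [0.88, -0.475, -0.0], [0.0, 0.002, -1.0]]
ft_force: [-4.4, 0.9, 10.9]
grip_width: 0.0447
gripper_force: 64.9
```

```bash
python3 -m pendant '[[0.2,0,0,0,0,0,0.18],[0.2,0,0,0,0,0,0.36],[0.2,0,0,0,0,0,0.54],[0.2,0,0,0,0,0,0.72],[0.2,0,0,0,0,0,0.9]]';python3 -m pendant '[[0.2,0,0,0,0,0,0.18],[0.2,0,0,0,0,0,0.36],[0.2,0,0,0,0,0,0.41],[0.2,0,0,0,0,0,0.41]]'; python3 -c "
from rig import env; print(env.observe()['wrist_torque'])"
```

```text
time_s: 21.52
position: [0.5348, 0.0106, 0.1258]
tool_rot: [[0.986, 0.169, 0.004], [0.169, -0.986, -0.001], [0.004, 0.002, -1.0]]
ft_force: [0.8, -0.7, 7.3]
grip_width: 0.0442
gripper_force: 64.5
time_s: 22.02
position: [0.5348, 0.0104, 0.1258]
tool_rot: [[0.973, -0.233, 0.004], [-0.232, -0.973, -0.002], [0.004, 0.001, -1.0]]
ft_force: [-0.7, -1.6, 8.5]
grip_width: 0.0448
gripper_force: 64.5
[-0.42356551  0.13245445 -0.02451699]
```

Both joints are turned home. I release, rise, move aside and look once.

```bash
python3 -m pendant '[[1,0,0,0,0,0,0],[1,0,0,0,0,0,0],[1,0,0,0,0,0,0],[1,0,0,-0.05,0,0,0],[1,0,0,-0.1,0,0,0]]'; python3 -m pendant '[[1,-0.05,0,-0.03,0,0,0],[1,-0.1,0,-0.05,0,0,0],[1,-0.1,0,-0.05,0,0,0],[1,-0.1,0,-0.05,0,0,0]]'
python3 - <<'E'
from h import *
w=img("wrist"); s=img("scene"); t=img("top")
for th,z in(("cap_mid",.1065),):
  for n,c in(("wrist",w),("scene",s),("top",t)): print(th,n,[(np.round(r["centre"],1),round(r["conf"],2),atz(c,r["centre"],z).round(4)) for r in env.tip_of(n,th)[:2]])
cv2.imwrite("pics/r7.png",np.hstack([rect(w,.5337,.0112,.13,half=.06),cv2.resize(s["image"][150:280,250:380],(400,400),interpolation=2)]))
E
```

```text
time_s: 22.65
position: [0.5335, 0.011, 0.2253]
tool_rot: [[0.973, -0.232, -0.001], [-0.232, -0.973, 0.0], [-0.001, 0.0, -1.0]]
ft_force: [0.7, -0.9, -0.1]
grip_width: 0.0856
gripper_force: 0.0
time_s: 23.15
position: [0.4368, 0.0341, 0.2742]
tool_rot: [[0.973, -0.232, 0.0], [-0.232, -0.973, -0.0], [0.0, -0.0, -1.0]]
ft_force: [0.4, 0.4, 0.0]
grip_width: 0.0856
gripper_force: 0.0
cap_mid wrist [(array([318.1,  56.9]), 0.95, array([0.5336, 0.012 , 0.1065]))]
cap_mid scene [(array([348.9, 200.5]), 0.98, array([ 0.4896, -0.0335,  0.1065])), (array([319. , 195.9]), 0.94, array([ 0.5409, -0.0012,  0.1065]))]
cap_mid top [(array([308.3, 199.5]), 0.64, array([0.5328, 0.0214, 0.1065])), (array([378.1, 181. ]), 0.55, array([ 0.5696, -0.1183,  0.1065]))]
```

View pics/r7.png

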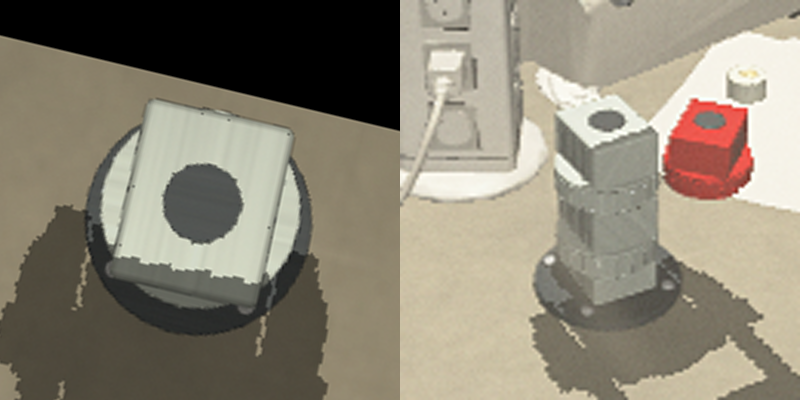

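The picture shows receiver, section and cap stacked upright with their flats in line and the hole at panel (203,203), on the axis. I hand the job in.

```bash
python3 -c "
from rig import env; print(env.close_job())"
```

```text
the job is handed in; nothing more can be done
None
```

The taller section is locked on the receiver and the cap is locked on top of it with the flats in line; I handed the job in at about 23 s, well inside the 72 s limit, but no verdict came back.

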